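# Unlock the beam gate and index its shutter to the open hole

## Robot

A 7-joint arm with a two-finger parallel gripper is mounted at the origin on a cart in front of the work surface, level with it; the furniture and walls round the work are solid. World frame = base frame: x ahead of the robot, y to its left, z up, the work surface at z = 0. Lengths are in m, angles in rad, forces in N, time in s.
With the tool pointing down it reaches from about 0.425 to 0.875 m from the base axis. Payload 8.4 kg.
Tool frame: the origin (TCP) lies between the finger pads; the fingertips stand tips_ahead ahead of it and the grasp point (between the pads) lies 2 mm behind it (tips_ahead is the distance from the TCP to the fingertips, in m); z points along the fingers, y is the line along which they close (so a half turn about z gives the same grasp; the last joint's range is limited). The gripper opens to 87 mm and grips with 3 to 60 N. Pads are 19 mm wide; open, the fingers measure 117 mm over their backs; the gripper's body (75 mm by 190 mm) begins 51 mm behind the grasp point.
Start: joints at [1.066, 0.333, 0.04, 1.465, -0.013, 1.343, -0.059], TCP at [0.257, -0.597, 0.24] pointing down, gripper open.
Joint ranges: [-2.58, 2.58], [-0.38, 2.09], [-1.3, 1.39], [0.25, 2.4], [-1.5, 4.64], [0.08, 2.09], [-2.65, 2.65]. Speed limits (rad/s): [2.22, 2.22, 2.79, 2.79, 3.14, 3.14, 3.14].

## Interface

Orientations are given as a rotation vector (axis times angle).
In Python, from station import * gives the robot as it stands. The module is installed in compiled form; this text tells all that it offers.
- The arm moves only by the tool servo_tool, never from a script. Its argument "steps" is a list of rows, each an object with "slide": the shift along the tool's x, y, z in m, a list of three; "twist": the turn, a rotation vector about the tool's x, y, z in rad, a list of three; "fingers": the gripper's target within -1 to 1 (fully open at 1, half-way at 0, shut at -1). In form: [{"slide": [dx, dy, dz], "twist": [wx, wy, wz], "fingers": fingers}, ...]. A call has 1 to 20 rows; each row shifts and turns the commanded pose from where the row before left it, along the tool's axes as they then stand; what a row does not reach is not made up. A row lasts 1/10 s, in which the tool goes at most 50 mm and 8.59 degrees, less where a joint would pass 70% of its speed; a pose out of reach is approached as far as the arm can. A call is refused whole if a number of a shift passes 0.05 or a number of a turn 0.15, either way. A call with a gripper value outside its range is refused whole. The fingers move at their own pace and stop on an object; "newtons" is the grip in N (left out, the last holds). Time passes only in rows, so rows that do not move let the fingers close. It gives the time, the measured TCP pose, the force, the opening and the grip force at its end, in the units of the state.
- get_state(): the state, without advancing time (a new reading comes with each control period).
- snapshot(name): name is "scene" or "side" or "wrist"; returns the picture (420x560x3 uint8, red, green, blue); there is no depth.
- camera_params(name): a dict with "fx", "fy", "cx", "cy" (pixels), "extrinsics" (4x4, takes a point from world to camera coordinates). Camera axes: x right, y down, z forward; pixel columns grow to the right and rows downward; lengths in m; the calibration is good to about 2 mm. A picture is of the moment at which its call begins: read the wrist's pose just before it. camera_params takes no time and is no camera call; for the wrist camera it gives the pose at the moment of the call.
- finish_job(): hands the job in; it is judged then, once.
Trained networks look in the newest picture that a camera, given by its name, has taken for a name from the list of things; names that differ only in an ending like _2 or _b are one class to them, and where a whole thing is asked for, a point or a joint stands for the part that bears it (a point fixed in the world has none). Each returns a list of dicts, best first, with "score" (0 to 1); they miss things now and then, are a little off and sometimes report something else, mostly with a low value. They report only what shows in the picture. A call takes as long as a camera call. They do not tell look-alikes from the thing itself.
- search_frame(camera, target): "position" ([x, y, z] in m, in world coordinates, good to about 4 mm: the middle of the surface that is visible of it).
The state is a dict: "clock": time; "qpos": joint angles; "qd": joint speeds; "joint_efforts": joint torques, N m; "ee_pos": TCP position; "tcp_rot": TCP orientation; "ft_force": force on the tool from outside, world axes, zero at the start; "moment": the same for the moment, N m; "grip_width": opening from 0.0 (shut) to 1.0 (fully open); "grip_force": force on a finger pad.
Only numpy, scipy, OpenCV 4.12 (cv2) and the standard library are available. Lean on these libraries where they do the work, as an engineer would, in place of code of your own. Each camera call takes 0.05 s, during which the arm holds its last target. There are 200 camera calls.

## Task

Open the light path of the beam gate: pull the locking rod up out of its brass socket and stand it in the steel beaker, then slide the grey shutter plate along until its open hole (not the orange or the blue filter) clicks in under the port, and let go. Leave the beaker upright where it is, and do not knock over or shift the bottles, vials and other things round about.

Things in the scene. Friction and masses are not known exactly. Their poses are not given: they have to be found in the camera images.
- beam_gate: Optical beam gate, fixed to the bench, turned about half round (its +y points roughly to the robot's right). Origin: on the bench under its port, z up. Dark base plate 6 mm high (x +-52, y -59 to +91 mm); aluminium cheeks 71 mm high (x 41 to 51 mm each side, y -63 to +57 mm); white bridge over the middle (x +-51, y +-28 mm, 71 to 89 mm high). A grey shutter plate slides through along the gate's y axis, under the bridge.
- port (a point): Centre of the top of the dark collar round the port (22 mm hole in the bridge), 95 mm above the gate's origin; it shows what part of the shutter plate stands below it.
- shutter (a joint): Travel of the shutter plate along the gate's +y, m. Sprung index stops at 0.000 (blank under the port), 0.025 (orange filter), 0.050 (open hole), 0.075 (blue filter); limits -0.002, 0.077. Leaving a stop takes up to about 6 N; past half way the plate, pushed slowly, jumps on by itself and rests within 1 mm of the next stop. Starts in stop 0.000 or 0.025.
- red_end (a point): Centre of the end face with the red edge strip, gate's -y end of the plate, 55 mm above the bench; moves with the plate. A push here toward the gate's +y raises joint shutter; the end faces overhang freely. At 0.050 this face is still 57 mm outside the bridge and 22 mm outside the cheeks.
- white_end (a point): Centre of the opposite end face, white edge strip, gate's +y end, 55 mm above the bench; moves with the plate. A push here toward the gate's -y lowers joint shutter.
- open_hole (a point): Centre of the open 18 mm hole, on the top face of the shutter plate; moves with it, and is under the port at joint 0.050. Plate: grey, 170 mm long (along the gate's y), 76 mm wide, 20 mm thick, from 45 to 65 mm above the bench, 0.3 kg.
- lock_rod: Steel locking rod, loose, 12 mm diameter, 150 mm long, its top 15 mm red (no wider), about 0.06 kg. Origin: centre of its foot; z along the rod to the cap. At the start it stands upright in the gate's brass socket, foot 8 mm above the bench, in front of the plate's white end, and blocks the plate from going past about 0.030.
- rod_top (a point): Centre of the top of the rod's red cap, 150 mm from its foot.
- socket (a point): Centre of the mouth of the brass socket for the rod: 70 mm along +y from the gate's origin, 42 mm above the bench; bore 15 mm, 34 mm deep, outside 27 mm. The plate passes over it once the rod is out.
- steel_beaker: Open steel beaker, loose, rim 68 mm diameter, 78 mm tall, wall 3 mm, inside 62 mm wide at the rim and 50 mm at its floor, which is 4 mm up, 0.2 kg. Origin: centre of its underside, z up. It changes places with the solvent and dispersant bottles from start to start.
- solvent_bottle: small bottle with amber body, orange label and black cap, 47 mm diameter, 115 mm tall; loose. Origin: centre of its underside, z up.
- dispersant_bottle: white bottle with dark red cap, 58 mm diameter, 130 mm tall; loose. Origin: centre of its underside, z up.
- cleaner_bottle: green bottle with white cap, 55 mm diameter, 155 mm tall; loose, stands close beside the lock rod on one side of the gate or the other. Origin: centre of its underside, z up.
- vial_f: glass vial with black cap, 32 mm diameter, 66 mm tall; loose, stands close to the gate. Origin: centre of its underside, z up.
- vial_e: glass vial with pale grey cap, 32 mm diameter, 66 mm tall; loose, stands close to the back of the gate. Origin: centre of its underside, z up.
- vial_b: small glass vial with black cap, 25 mm diameter, 52 mm tall; loose, stands beside the red end of the shutter plate. Origin: centre of its underside, z up.
- filter_box: brown carton, 91 x 69 x 51 mm; loose, at the back right. Origin: centre of its underside, z up.
- timer: pale bench timer, 44 x 68 x 55 mm; loose, at the right. Origin: centre of its underside, z up.
- petri_dish: flat round glass dish with lid, 65 mm diameter, 15 mm tall; loose, at the right. Origin: centre of its underside, z up.
Mind the look-alikes: they are no part of the job. What is shaped like the steel_beaker but green is not meant.

How it is judged:
By the outcome, as a careful person would: the job done as asked, in the order asked, and still so for the second after the job is handed in, with the robot touching nothing.
It also fails if it takes over 48 s, if anything falls off the work surface, if the arm or the gripper's body presses on something with over 40 N, if the wrist force passes 120 N, or if a joint passes its speed limit or range.

## Working session

There is one attempt and no reset: what is moved stays moved. The work goes in short steps, Python scripts to look and compute and a tool call to move; the robot and the scene stay as the last step left them, time stands still between calls to the robot, and variables do not carry over. Pictures are saved under pics/ and viewed, at most 10 in all, crops included, and the job is handed in when it is done.

Besides the shell and the picture viewer there is one more tool, called after ">>>" by a JSON object that holds its "api" and its "payload", one argument or row to a line. servo_tool: Moves the arm, as the interface text tells. Its arguments: {"type":"object","properties":{"steps":{"type":"array","items":{"type":"object","properties":{"slide":{"type":"array","items":{"type":"number"}},"twist":{"type":"array","items":{"type":"number"}},"fingers":{"type":"number"}}}},"newtons":{"type":"number"}},"required":["steps"]}

```bash
mkdir -p pics; python3 - <<'E'
from station import *
import cv2, numpy as np
s=get_state(); print({k:np.round(v,3).tolist() for k,v in s.items()}); 
for n in ("scene","side"):
    im=snapshot(n); cv2.imwrite(f"pics/{n}0.png",im[:,:,::-1])
    for t in ["port","red_end","white_end","open_hole","rod_top","socket","lock_rod","steel_beaker","solvent_bottle","dispersant_bottle","cleaner_bottle","vial_f","vial_b","vial_e","timer"]:
        r=search_frame(n,t)
        print(n,t,[(np.round(d["position"],3).tolist(),round(d["score"],2)) for d in r[:3]])
    c=camera_params(n);print(c["fx"],np.round(c["extrinsics"],3).tolist())
print(get_state()["clock"])
E
```

```text
{'clock': 0.0, 'qpos': [1.066, 0.334, 0.04, 1.466, -0.013, 1.343, -0.058], 'qd': [-0.001, -0.0, 0.0, -0.0, -0.001, 0.0, 0.001], 'joint_efforts': [0.0, -65.636, 1.335, -40.38, -0.06, 0.045, 0.0], 'ee_pos': [0.256, -0.597, 0.239], 'tcp_rot': [-3.076, -0.633, 0.001], 'ft_force': [-0.008, -0.049, 0.204], 'moment': [0.004, 0.042, -0.029], 'grip_force': 0.0, 'grip_width': 1.001}
scene port [([0.532, -0.216, 0.065], 0.88)]
scene red_end [([0.555, -0.163, 0.067], 0.71)]
scene white_end [([0.558, -0.162, 0.068], 0.75)]
scene open_hole [([0.552, -0.16, 0.064], 0.67)]
scene rod_top [([0.534, -0.322, 0.111], 0.58)]
scene socket [([0.53, -0.217, 0.068], 0.92)]
scene lock_rod [([0.534, -0.318, 0.109], 0.49)]
scene steel_beaker [([0.563, -0.004, 0.051], 0.79), ([0.476, 0.136, 0.05], 0.74), ([0.453, -0.264, 0.041], 0.32)]
scene solvent_bottle [([0.666, 0.139, 0.086], 0.81)]
scene dispersant_bottle [([0.573, 0.143, 0.085], 0.56)]
scene cleaner_bottle [([0.62, -0.288, 0.114], 0.94), ([0.53, -0.219, 0.062], 0.26)]
scene vial_f [([0.452, -0.266, 0.04], 0.76), ([0.635, -0.201, 0.06], 0.57), ([0.639, -0.1
[... 791 characters left out ...]
0.534, -0.487, 0.028], 0.58), ([0.47, 0.153, 0.054], 0.57)]
side solvent_bottle [([0.666, 0.144, 0.064], 0.85), ([0.536, -0.212, 0.069], 0.44)]
side dispersant_bottle [([0.573, 0.146, 0.069], 0.79), ([0.554, -0.153, 0.063], 0.33)]
side cleaner_bottle [([0.626, -0.277, 0.097], 0.56)]
side vial_f [([0.636, -0.194, 0.045], 0.77), ([0.454, -0.261, 0.038], 0.75)]
side vial_b [([0.636, -0.194, 0.045], 0.77), ([0.454, -0.261, 0.038], 0.75)]
side vial_e [([0.636, -0.194, 0.045], 0.77), ([0.454, -0.261, 0.038], 0.75)]
side timer [([0.533, -0.486, 0.029], 0.68)]
497.36771442765763 [[-0.932, -0.363, -0.012, 0.431], [-0.125, 0.351, -0.928, 0.25], [0.341, -0.863, -0.373, 0.924], [0.0, 0.0, 0.0, 1.0]]
1.6
```

View pics/scene0.png

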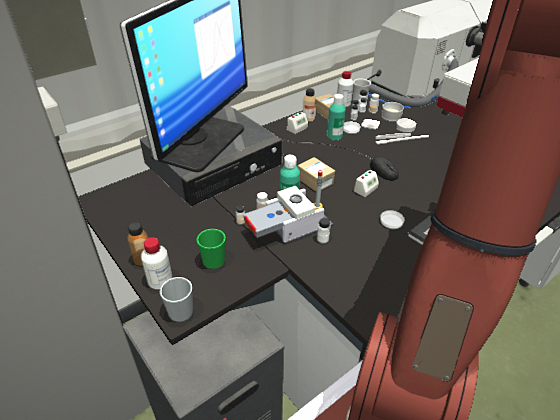

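View pics/side0.png

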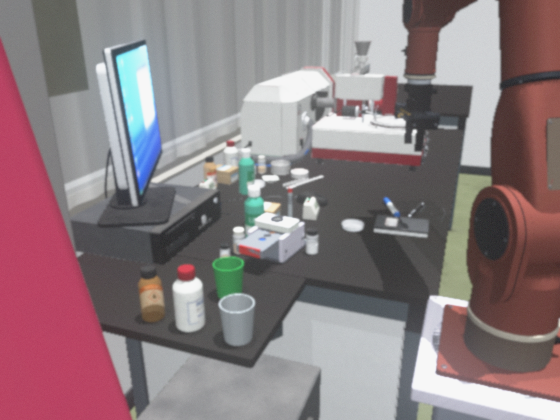

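The steel beaker is at about (178,298) in the scene view. The green one at (211,248) is the decoy. The rod stands at (320,185) on the right of the gate, the cleaner bottle is behind it at (290,172), and the red end points left at (250,222). Next I'll align the tool and take a wrist view from above.

>>> {"api": "servo_tool", "payload": {
  "steps": [
    {"slide": [0, 0, -0.04], "twist": [0, 0, 0.135], "fingers": 1},
    {"slide": [0, 0, -0.04], "twist": [0, 0, 0.135], "fingers": 1},
    {"slide": [0, 0, -0.04], "twist": [0, 0, 0.135], "fingers": 1},
    {"slide": [0.03, -0.04, 0], "twist": [0, 0, 0], "fingers": 1},
    {"slide": [0.03, -0.04, 0], "twist": [0, 0, 0], "fingers": 1},
    {"slide": [0.03, -0.04, 0], "twist": [0, 0, 0], "fingers": 1},
    {"slide": [0.03, -0.04, 0], "twist": [0, 0, 0], "fingers": 1},
    {"slide": [0.03, -0.04, 0], "twist": [0, 0, 0], "fingers": 1},
    {"slide": [0.03, -0.04, 0], "twist": [0, 0, 0], "fingers": 1},
    {"slide": [0.03, -0.04, 0], "twist": [0, 0, 0], "fingers": 1},
    {"slide": [0.03, -0.04, 0], "twist": [0, 0, 0], "fingers": 1},
    {"slide": [0, 0, 0], "twist": [0, 0, 0], "fingers": 1},
    {"slide": [0, 0, 0], "twist": [0, 0, 0], "fingers": 1}
  ]
}}

```text
clock: 2.9
ee_pos: [0.497, -0.2758, 0.3596]
tcp_rot: [3.142, 0.006, -0.0]
ft_force: [-0.5, -0.4, -0.3]
grip_width: 1.0
grip_force: 0.0
```

```bash
cat >h.py <<'E'
from station import *
import cv2, numpy as np
from scipy.spatial.transform import Rotation as R
def show():
    s=get_state(); M=R.from_rotvec(s["tcp_rot"]).as_matrix()
    print("t",round(s["clock"],2),"p",np.round(s["ee_pos"],4),"x",np.round(M[:,0],3),"z",np.round(M[:,2],3),"F",np.round(s["ft_force"],1),"w",round(s["grip_width"],3),"gf",round(s["grip_force"],1),"q",np.round(s["qpos"],2)); return s
def pix(c,P):
    q=c["extrinsics"]@np.append(P,1); return c["fx"]*q[0]/q[2]+c["cx"],c["fy"]*q[1]/q[2]+c["cy"]
def ray(c,u,v,z):  # world point on plane z
    E=np.array(c["extrinsics"]); d=E[:3,:3].T@np.array([(u-c["cx"])/c["fx"],(v-c["cy"])/c["fy"],1]); o=-E[:3,:3].T@E[:3,3]
    return o+d*(z-o[2])/d[2]
E
python3 - <<'E'
from h import *
show(); c=camera_params("wrist"); im=snapshot("wrist"); cv2.imwrite("pics/w1.png",im[:,:,::-1])
print(c["fx"],c["cx"],c["cy"],np.round(c["extrinsics"],3).tolist())
for t in ["port","red_end","white_end","open_hole","rod_top","socket","vial_b","cleaner_bottle"]:
    print(t,[(np.round(d["position"],3).tolist(),round(d["score"],2)) for d in search_frame("wrist",t)[:3]])
E
```

```text
t 2.9 p [ 0.497  -0.2758  0.3596] x [ 1.     0.004 -0.   ] z [-0. -0. -1.] F [-0.5 -0.4 -0.3] w 1.0 gf 0.0 q [ 0.58  0.14 -0.17  1.46  0.02  1.54 -1.16]
337.86823270452635 277.4653703138377 205.85595647813642 [[0.003, -1.0, 0.0, -0.277], [-0.963, -0.003, 0.269, 0.413], [-0.269, -0.001, -0.963, 0.639], [0.0, 0.0, 0.0, 1.0]]
port [([0.557, -0.234, 0.065], 0.98), ([0.594, 0.101, 0.016], 0.66)]
red_end [([0.56, -0.174, 0.063], 0.66)]
white_end [([0.562, -0.175, 0.066], 0.78)]
open_hole [([0.558, -0.176, 0.065], 0.94)]
rod_top [([0.54, -0.32, 0.148], 0.81)]
socket [([0.55, -0.235, 0.067], 0.9)]
vial_b [([0.465, -0.274, 0.065], 0.88), ([0.635, -0.212, 0.064], 0.74), ([0.647, -0.147, 0.046], 0.6)]
cleaner_bottle [([0.628, -0.296, 0.122], 0.66), ([0.464, -0.276, 0.064], 0.44)]
```

View pics/w1.png

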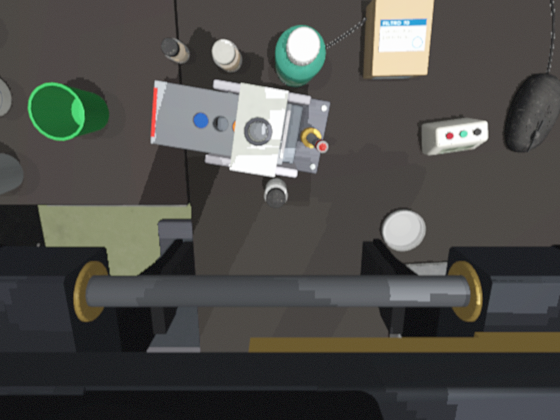

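The wrist view shows the rod cap at (322,146), the port collar at (258,130), and the red strip from about (157,84) to (153,140). The blue and open holes are at (201,121) and (222,124), with orange just at the bridge edge. The gate is slightly yawed, and the steel beaker is at the left edge.

```bash
python3 - <<'E'
from h import *
c=camera_params("wrist"); im=cv2.imread("pics/w1.png")
big=cv2.resize(im[60:200,130:350],None,fx=3.6,fy=3.6,interpolation=cv2.INTER_CUBIC); cv2.imwrite("pics/w1z.png",big)
f=lambda u,v,z:np.round(ray(c,u,v,z),4)
hsv=cv2.cvtColor(im,cv2.COLOR_BGR2HSV); m=(((hsv[...,0]<8)|(hsv[...,0]>172))&(hsv[...,1]>120)&(hsv[...,2]>90)).astype(np.uint8)
n,l,st,ce=cv2.connectedComponentsWithStats(m)
for i in range(1,n):
    if st[i,4]>8: print(st[i],ce[i])
print("rod",f(322,146,.158),"port",f(258,130,.095),"red",f(157,84,.065),f(153,140,.065),"open",f(222,124,.065),"blue",f(201,121,.065))
E
```

```text
[150  88   7  48 182] [153.34065934 111.42857143]
[447 133   6   6  29] [449.31034483 135.44827586]
[319 144   7   6  33] [322.06060606 146.57575758]
rod [ 0.5364 -0.3225  0.158 ] port [ 0.549  -0.2544  0.095 ] red [ 0.6027 -0.1297  0.065 ] [ 0.5351 -0.118   0.065 ] open [ 0.5549 -0.2073  0.065 ] blue [ 0.5586 -0.1809  0.065 ]
```

View pics/w1z.png

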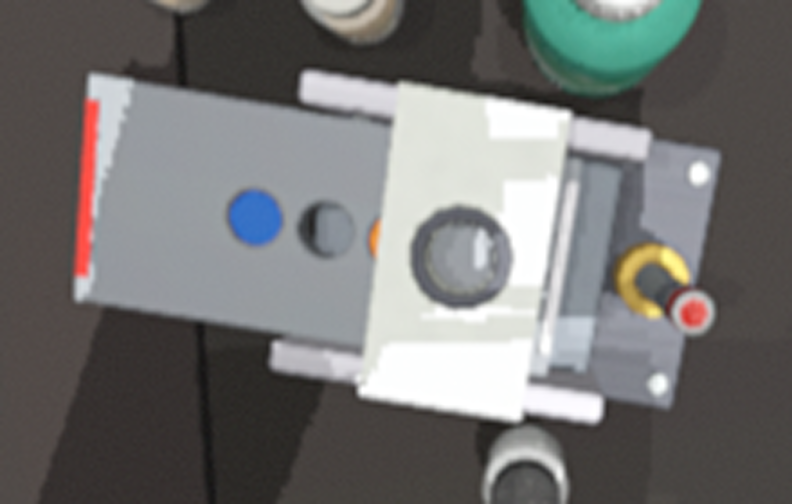

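>>> {"api": "servo_tool", "payload": {
  "steps": [
    {"slide": [0, 0, 0], "twist": [0, 0, 0.085], "fingers": 1},
    {"slide": [0, 0, 0], "twist": [0, 0, 0.085], "fingers": 1},
    {"slide": [0.0156, 0.0131, 0.03], "twist": [0, 0, 0], "fingers": 0.6},
    {"slide": [0.0156, 0.0131, 0.03], "twist": [0, 0, 0], "fingers": 0.6},
    {"slide": [0.0156, 0.0131, 0.03], "twist": [0, 0, 0], "fingers": 0.6},
    {"slide": [0, 0, 0], "twist": [0, 0, 0], "fingers": 0.6},
    {"slide": [0, 0, 0], "twist": [0, 0, 0], "fingers": 0.6}
  ]
}}

```text
clock: 4.05
ee_pos: [0.5355, -0.3236, 0.2691]
tcp_rot: [-3.129, 0.266, 0.002]
ft_force: [-0.0, 0.0, 0.9]
grip_width: 0.806
grip_force: 0.0
```

```bash
python3 - <<'E'
from h import *
show(); c=camera_params("wrist"); im=snapshot("wrist")[:,:,::-1]; cv2.imwrite("pics/w2.png",im)
hsv=cv2.cvtColor(im,cv2.COLOR_BGR2HSV); m=(((hsv[...,0]<8)|(hsv[...,0]>172))&(hsv[...,1]>120)&(hsv[...,2]>90)).astype(np.uint8)
n,l,st,ce=cv2.connectedComponentsWithStats(m)
for i in range(1,n):
    if st[i,4]>15: print(st[i],ce[i],ray(c,*ce[i],.158))
s=camera_params("scene"); print("beaker rim scene",ray(s,177,286,.078))
print("port px",pix(c,[.549,-.2544,.095]))
E
```

```text
t 4.05 p [ 0.5355 -0.3236  0.2691] x [ 0.986 -0.169 -0.002] z [-0.001  0.001 -1.   ] F [-0.   0.   0.9] w 0.806 gf 0.0 q [ 0.58  0.28 -0.14  1.48  0.04  1.39 -1.3 ]
[438 145   9   8  49] [441.75510204 148.53061224] [ 0.56122025 -0.45271081  0.158     ]
[ 76 157  13  56 249] [ 81.89156627 184.27309237] [ 0.58073091 -0.17760884  0.158     ]
[268 197  13   5  34] [273.94117647 198.79411765] [ 0.54417809 -0.32187536  0.158     ]
beaker rim scene [0.48824245 0.12963101 0.078     ]
port px (np.float64(205.0116593077203), np.float64(189.1497993581975))
```

View pics/w2.png

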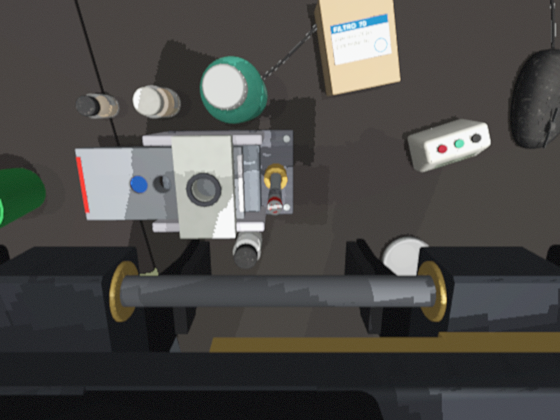

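Gate now image-aligned: port at (204,188), rod cap near (274,205), socket (276,178). I'll zoom in on the cap before grasping.

```bash
python3 - <<'E'
from h import *
c=camera_params("wrist"); im=cv2.imread("pics/w2.png")
cv2.imwrite("pics/w2z.png",cv2.resize(im[160:220,240:310],None,fx=8,fy=8,interpolation=cv2.INTER_NEAREST))
for v in (200,203,206,209): print(v,ray(c,274,v,.158))
for v in (176,178,180): print(v,ray(c,276,v,.042))
s=get_state(); M=R.from_rotvec(s["tcp_rot"]).as_matrix()
E
```

```text
200 [ 0.54352556 -0.32161659  0.158     ]
203 [ 0.54111662 -0.32119671  0.158     ]
206 [ 0.53869575 -0.32077476  0.158     ]
209 [ 0.53626286 -0.32035071  0.158     ]
176 [ 0.54093942 -0.32231211  0.042     ]
178 [ 0.53870012 -0.32192547  0.042     ]
180 [ 0.53645358 -0.32153757  0.042     ]
```

View pics/w2z.png

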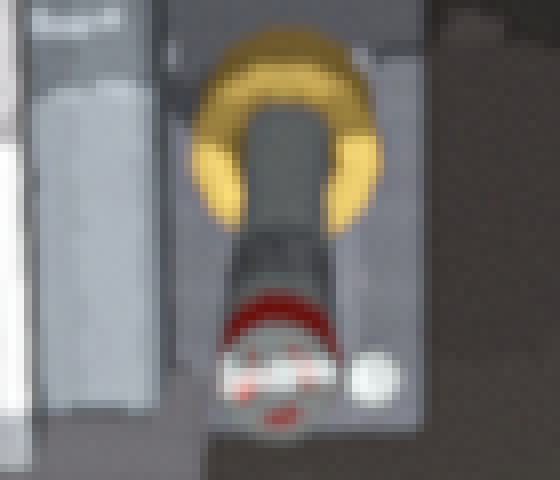

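>>> {"api": "servo_tool", "payload": {
  "steps": [
    {"slide": [0.0015, -0.002, 0.034], "twist": [0, 0, 0], "fingers": 0.5},
    {"slide": [0, 0, 0.034], "twist": [0, 0, 0], "fingers": 0.3},
    {"slide": [0, 0, 0.034], "twist": [0, 0, 0], "fingers": 0.0},
    {"slide": [0, 0, 0.034], "twist": [0, 0, 0], "fingers": 0.0},
    {"slide": [0, 0, 0], "twist": [0, 0, 0], "fingers": -0.5},
    {"slide": [0, 0, 0], "twist": [0, 0, 0], "fingers": -1},
    {"slide": [0, 0, 0], "twist": [0, 0, 0], "fingers": -1},
    {"slide": [0, 0, 0], "twist": [0, 0, 0], "fingers": -1},
    {"slide": [0, 0, 0], "twist": [0, 0, 0], "fingers": -1},
    {"slide": [0, 0, 0], "twist": [0, 0, 0], "fingers": -1}
  ],
  "newtons": 20
}}

```text
clock: 5.1
ee_pos: [0.5386, -0.3221, 0.1352]
tcp_rot: [3.13, -0.265, 0.004]
ft_force: [-0.3, 0.3, 6.1]
grip_width: 0.134
grip_force: 20.0
```

```bash
python3 -c "
from h import *
show()"
```

```text
t 5.1 p [ 0.5386 -0.3221  0.1352] x [ 0.986 -0.168  0.003] z [ 0.002 -0.001 -1.   ] F [-0.3  0.3  6.1] w 0.134 gf 20.0 q [ 0.58  0.36 -0.14  1.64  0.05  1.13 -1.31]
```

>>> {"api": "servo_tool", "payload": {
  "steps": [
    {"slide": [0, 0, -0.01], "twist": [0, 0, 0], "fingers": -1},
    {"slide": [0, 0, -0.02], "twist": [0, 0, 0], "fingers": -1},
    {"slide": [0, 0, -0.02], "twist": [0, 0, 0], "fingers": -1},
    {"slide": [0, 0, -0.03], "twist": [0, 0, 0], "fingers": -1},
    {"slide": [0, 0, -0.03], "twist": [0, 0, 0], "fingers": -1},
    {"slide": [0, 0, -0.03], "twist": [0, 0, 0], "fingers": -1},
    {"slide": [0, 0, 0], "twist": [0, 0, 0], "fingers": -1}
  ],
  "newtons": 30
}}

```text
clock: 5.8
ee_pos: [0.5392, -0.3227, 0.2792]
tcp_rot: [3.127, -0.266, 0.011]
ft_force: [0.7, -0.5, -0.1]
grip_width: 0.127
grip_force: 30.0
```

```bash
python3 - <<'E'
from h import *
show(); c=camera_params("wrist"); im=snapshot("wrist")[:,:,::-1]; cv2.imwrite("pics/w3.png",im)
print([(np.round(d["position"],3).tolist(),round(d["score"],2)) for d in search_frame("wrist","lock_rod")[:3]])
E
```

```text
t 5.8 p [ 0.5392 -0.3227  0.2792] x [ 0.986 -0.169  0.007] z [ 0.007 -0.004 -1.   ] F [ 0.7 -0.5 -0.1] w 0.127 gf 30.0 q [ 0.58  0.27 -0.14  1.46  0.04  1.4  -1.3 ]
[([0.545, -0.323, 0.258], 0.93), ([0.561, -0.176, 0.066], 0.51)]
```

>>> {"api": "servo_tool", "payload": {
  "steps": [
    {"slide": [-0.0112, -0.03, 0], "twist": [0, 0, 0], "fingers": -1},
    {"slide": [-0.0112, -0.04, 0], "twist": [0, 0, 0], "fingers": -1},
    {"slide": [-0.0112, -0.04, 0], "twist": [0, 0, 0], "fingers": -1},
    {"slide": [-0.0112, -0.04, 0], "twist": [0, 0, 0], "fingers": -1},
    {"slide": [-0.0112, -0.04, 0], "twist": [0, 0, 0], "fingers": -1},
    {"slide": [-0.0112, -0.04, 0], "twist": [0, 0, 0], "fingers": -1},
    {"slide": [-0.0112, -0.04, 0], "twist": [0, 0, 0], "fingers": -1},
    {"slide": [-0.0112, -0.04, 0], "twist": [0, 0, 0], "fingers": -1},
    {"slide": [-0.0112, -0.03, 0], "twist": [0, 0, 0], "fingers": -1},
    {"slide": [0, 0, 0], "twist": [0, 0, 0], "fingers": -1},
    {"slide": [0, 0, 0], "twist": [0, 0, 0], "fingers": -1}
  ]
}}

```text
clock: 7.0
ee_pos: [0.4949, 0.0305, 0.2727]
tcp_rot: [3.13, -0.263, -0.002]
ft_force: [0.3, -0.7, -1.3]
grip_width: 0.129
grip_force: 30.0
```

```bash
python3 - <<'E'
from h import *
show(); c=camera_params("wrist"); im=snapshot("wrist")[:,:,::-1]; cv2.imwrite("pics/w4.png",im)
print([(np.round(d["position"],3).tolist(),round(d["score"],2)) for d in search_frame("wrist","steel_beaker")[:3]])
print(pix(c,[.488,.13,.078]))
E
```

```text
t 7.0 p [0.4949 0.0305 0.2727] x [ 0.986 -0.167 -0.002] z [-0.002 -0.    -1.   ] F [ 0.3 -0.7 -1.3] w 0.129 gf 30.0 q [ 0.25  0.03 -0.41  1.76  0.01  1.36 -1.9 ]
[([0.478, 0.145, 0.046], 0.79), ([0.571, -0.014, 0.033], 0.77)]
(np.float64(184.87712609149656), np.float64(208.1410164657256))
```

View pics/w4.png

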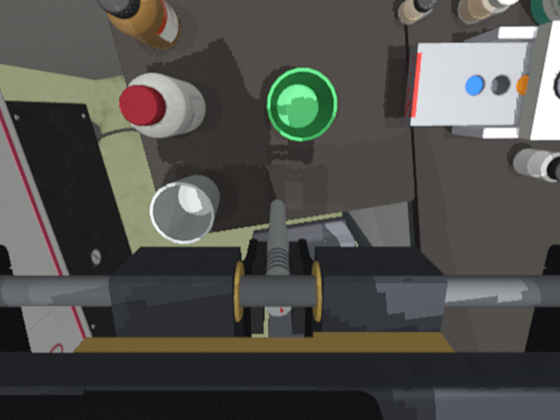

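```bash
python3 - <<'E'
from h import *
c=camera_params("wrist")
print(ray(c,183.5,210.5,.078), ray(c,150,212,.078),ray(c,183,243,.078))
im=cv2.imread("pics/w4.png"); cv2.imwrite("pics/w4z.png",cv2.resize(im[160:260,130:310],None,fx=4,fy=4,interpolation=cv2.INTER_CUBIC))
# rod foot px if vertical below TCP
s=get_state(); print(pix(c,s["ee_pos"]-[0,0,.127]))
E
```

```text
[0.48649368 0.13060129 0.078     ] [0.49089811 0.1656186  0.078     ] [0.45108903 0.14005949 0.078     ]
(np.float64(277.82871276640344), np.float64(203.5820275534368))
```

View pics/w4z.png

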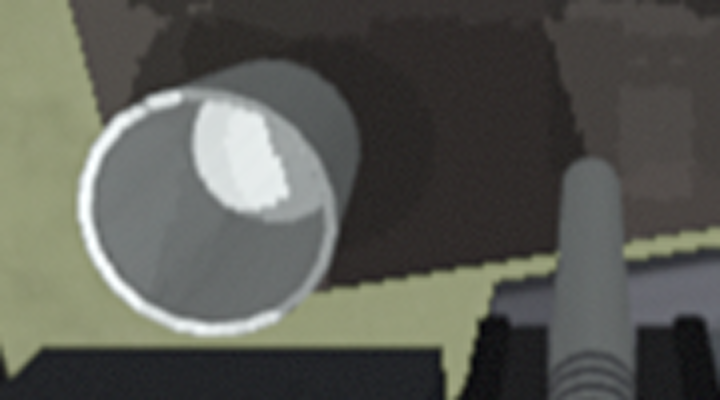

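>>> {"api": "servo_tool", "payload": {
  "steps": [
    {"slide": [-0.0056, -0.033, 0], "twist": [0, 0, 0], "fingers": -1},
    {"slide": [-0.0056, -0.033, 0], "twist": [0, 0, 0], "fingers": -1},
    {"slide": [-0.0056, -0.033, 0], "twist": [0, 0, 0], "fingers": -1},
    {"slide": [0, 0, 0], "twist": [0, 0, 0], "fingers": -1},
    {"slide": [0, 0, 0], "twist": [0, 0, 0], "fingers": -1}
  ]
}}

```text
clock: 7.6
ee_pos: [0.4958, 0.1299, 0.2731]
tcp_rot: [3.13, -0.266, -0.001]
ft_force: [0.9, -0.1, -0.6]
grip_width: 0.127
grip_force: 30.0
```

```bash
python3 - <<'E'
from h import *
show(); c=camera_params("wrist"); im=snapshot("wrist")[:,:,::-1]; cv2.imwrite("pics/w5z.png",cv2.resize(im[120:300,180:380],None,fx=3,fy=3))
E
```

```text
t 7.6 p [0.4958 0.1299 0.2731] x [ 0.986 -0.169 -0.001] z [-0.001 -0.    -1.   ] F [ 0.9 -0.1 -0.6] w 0.127 gf 30.0 q [ 0.14  0.07 -0.5   1.72  0.03  1.36 -2.11]
```

View pics/w5z.png

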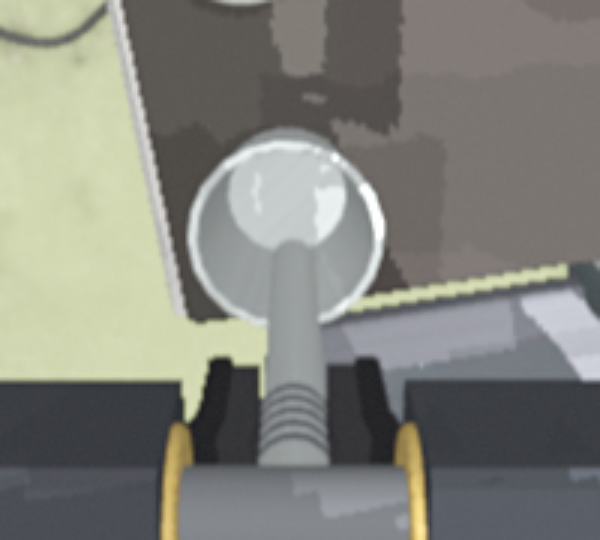

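The rod hangs just above the beaker rim, which is centred at about (276,197). The columns agree, so I'll lower it.

>>> {"api": "servo_tool", "payload": {
  "steps": [
    {"slide": [0, 0, 0.03], "twist": [0, 0, 0], "fingers": -1},
    {"slide": [0, 0, 0.03], "twist": [0, 0, 0], "fingers": -1},
    {"slide": [0, 0, 0.03], "twist": [0, 0, 0], "fingers": -1},
    {"slide": [0, 0, 0.025], "twist": [0, 0, 0], "fingers": -1},
    {"slide": [0, 0, 0.01], "twist": [0, 0, 0], "fingers": -1},
    {"slide": [0, 0, 0], "twist": [0, 0, 0], "fingers": -1},
    {"slide": [0, 0, 0], "twist": [0, 0, 0], "fingers": -1}
  ]
}}

```text
clock: 8.35
ee_pos: [0.4964, 0.1302, 0.1496]
tcp_rot: [-3.13, 0.267, -0.002]
ft_force: [0.5, -0.6, -0.6]
grip_width: 0.127
grip_force: 30.0
```

```bash
python3 - <<'E'
from h import *
show(); c=camera_params("wrist"); im=snapshot("wrist")[:,:,::-1]; cv2.imwrite("pics/w6z.png",cv2.resize(im[120:300,180:380],None,fx=3,fy=3))
E
```

```text
t 8.35 p [0.4964 0.1302 0.1496] x [ 0.986 -0.169  0.001] z [ 0.001  0.    -1.   ] F [ 0.5 -0.6 -0.6] w 0.127 gf 30.0 q [ 0.12  0.16 -0.51  1.89  0.09  1.11 -2.16]
```

View pics/w6z.png

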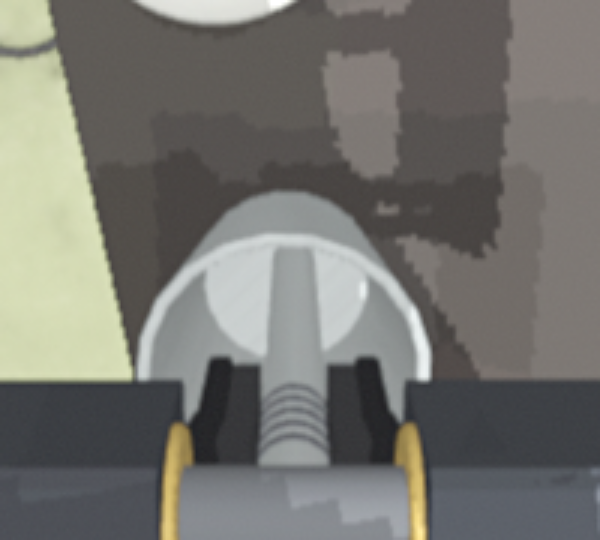

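The rod is inside the beaker, near the camera-side wall, with no contact force. I'll lower the last bit.

>>> {"api": "servo_tool", "payload": {
  "steps": [
    {"slide": [-0.002, 0, 0.007], "twist": [0, 0, 0], "fingers": -1},
    {"slide": [0, 0, 0.005], "twist": [0, 0, 0], "fingers": -1},
    {"slide": [0, 0, 0.003], "twist": [0, 0, 0], "fingers": -1},
    {"slide": [0, 0, 0], "twist": [0, 0, 0], "fingers": -1},
    {"slide": [0, 0, 0], "twist": [0, 0, 0], "fingers": -1}
  ]
}}

```text
clock: 8.9
ee_pos: [0.4937, 0.131, 0.1336]
tcp_rot: [-3.13, 0.265, 0.0]
ft_force: [-0.2, 0.4, -1.0]
grip_width: 0.126
grip_force: 30.0
```

>>> {"api": "servo_tool", "payload": {
  "steps": [
    {"slide": [0, 0, 0.002], "twist": [0, 0, 0], "fingers": -1},
    {"slide": [0, 0, 0], "twist": [0, 0, 0], "fingers": -1},
    {"slide": [0, 0, 0], "twist": [0, 0, 0], "fingers": -1}
  ]
}}

```text
clock: 9.2
ee_pos: [0.4937, 0.131, 0.1316]
tcp_rot: [-3.13, 0.265, 0.0]
ft_force: [-0.1, -1.0, -1.1]
grip_width: 0.126
grip_force: 30.0
```

>>> {"api": "servo_tool", "payload": {
  "steps": [
    {"slide": [0, 0, 0], "twist": [0, 0, 0], "fingers": -0.6},
    {"slide": [0, 0, 0], "twist": [0, 0, 0], "fingers": -0.4},
    {"slide": [0, 0, 0], "twist": [0, 0, 0], "fingers": -0.1},
    {"slide": [0, 0, 0], "twist": [0, 0, 0], "fingers": 0.3},
    {"slide": [0, 0, 0], "twist": [0, 0, 0], "fingers": 0.7},
    {"slide": [0, 0, 0], "twist": [0, 0, 0], "fingers": 1},
    {"slide": [0, 0, 0], "twist": [0, 0, 0], "fingers": 1},
    {"slide": [0, 0, -0.01], "twist": [0, 0, 0], "fingers": 1},
    {"slide": [0, 0, -0.02], "twist": [0, 0, 0], "fingers": 1},
    {"slide": [0, 0, -0.03], "twist": [0, 0, 0], "fingers": 1},
    {"slide": [0, 0, -0.04], "twist": [0, 0, 0], "fingers": 1},
    {"slide": [0, 0, -0.04], "twist": [0, 0, 0], "fingers": 1},
    {"slide": [0, 0, 0], "twist": [0, 0, 0], "fingers": 1}
  ]
}}

```text
clock: 10.5
ee_pos: [0.4959, 0.132, 0.278]
tcp_rot: [-3.128, 0.265, -0.014]
ft_force: [-0.2, 0.9, -0.2]
grip_width: 1.0
grip_force: 0.0
```

```bash
python3 - <<'E'
from h import *
show(); a=snapshot("wrist")[90:300,130:410,::-1]; b=snapshot("scene")[150:360,80:360,::-1]
cv2.imwrite("pics/w7z.png",cv2.resize(np.hstack([a,b]),None,fx=1.42,fy=1.42))
E
```

```text
t 10.5 p [0.4959 0.132  0.278 ] x [ 0.986 -0.168  0.009] z [ 0.009  0.002 -1.   ] F [-0.2  0.9 -0.2] w 1.0 gf 0.0 q [ 0.14  0.06 -0.51  1.72  0.03  1.36 -2.11]
```

View pics/w7z.png

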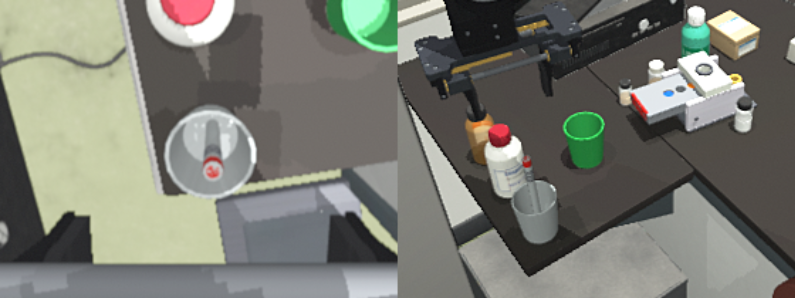

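I see the rod standing in the steel beaker, which hasn't moved (wrist crop at about (212,160), scene crop at about (535,205)). Bottles look unmoved too. Next is the red end, with fingers closed and the tool turned a quarter so it pushes along tool −x.

>>> {"api": "servo_tool", "payload": {
  "steps": [
    {"slide": [0.0195, 0.0353, 0], "twist": [0, 0, 0], "fingers": -1},
    {"slide": [0.0195, 0.0353, 0], "twist": [0, 0, 0], "fingers": -1},
    {"slide": [0.0195, 0.0353, 0], "twist": [0, 0, 0], "fingers": -1},
    {"slide": [0.0195, 0.0353, 0], "twist": [0, 0, 0], "fingers": -1},
    {"slide": [0.0195, 0.0353, 0], "twist": [0, 0, 0], "fingers": -1},
    {"slide": [0.0195, 0.0353, 0], "twist": [0, 0, 0], "fingers": -1},
    {"slide": [0, 0, 0], "twist": [0, 0, -0.1428], "fingers": -1},
    {"slide": [0, 0, 0], "twist": [0, 0, -0.1428], "fingers": -1},
    {"slide": [0, 0, 0], "twist": [0, 0, -0.1428], "fingers": -1},
    {"slide": [0, 0, 0], "twist": [0, 0, -0.1428], "fingers": -1},
    {"slide": [0, 0, 0], "twist": [0, 0, -0.1428], "fingers": -1},
    {"slide": [0, 0, 0], "twist": [0, 0, -0.1428], "fingers": -1},
    {"slide": [0, 0, 0], "twist": [0, 0, -0.1428], "fingers": -1},
    {"slide": [0, 0, 0], "twist": [0, 0, -0.1428], "fingers": -1},
    {"slide": [0, 0, 0], "twist": [0, 0, -0.1428], "fingers": -1},
    {"slide": [0, 0, 0], "twist": [0, 0, -0.1428], "fingers": -1},
    {"slide": [0, 0, 0], "twist": [0, 0, -0.1428], "fingers": -1},
    {"slide": [0, 0, 0], "twist": [0, 0, 0], "fingers": -1}
  ]
}}

```text
clock: 12.4
ee_pos: [0.5727, -0.0975, 0.2704]
tcp_rot: [-2.397, -2.028, 0.002]
ft_force: [-0.1, -0.1, 0.3]
grip_width: 0.008
grip_force: 0.0
```

```bash
cat >>h.py <<'E'
def blobs(name,lo,hi,n0=15):
    c=camera_params(name); im=snapshot(name)[:,:,::-1]; hsv=cv2.cvtColor(im,cv2.COLOR_BGR2HSV)
    m=cv2.inRange(hsv,lo,hi); n,l,st,ce=cv2.connectedComponentsWithStats(m)
    return c,[(st[i].tolist(),ce[i]) for i in range(1,n) if st[i,4]>n0]
PORT=np.array([.549,-.2544]); GY=np.array([-.168,-.986]); GX=np.array([.986,-.168])
def gate(p): d=np.array(p[:2])-PORT; return round(float(d@GX),4),round(float(d@GY),4)
E
python3 - <<'E'
from h import *
s=show(); print("gate xy",gate(s["ee_pos"]))
c,b=blobs("wrist",(0,120,90),(8,255,255))
for st,ce in b: print("red",st,gate(ray(c,*ce,.06)))
c,b=blobs("wrist",(100,150,90),(125,255,255))
for st,ce in b: print("blue",st,gate(ray(c,*ce,.065)))
E
```

```text
t 12.4 p [ 0.5727 -0.0975  0.2704] x [0.166 0.986 0.   ] z [-0.002  0.001 -1.   ] F [-0.1 -0.1  0.3] w 0.008 gf 0.0 q [ 0.49  0.22 -0.47  1.57  0.1   1.38 -0.15]
gate xy (-0.003, -0.1587)
red [272, 199, 33, 6, 63] (0.0102, -0.1375)
blue [276, 249, 4, 12, 39] (-0.0032, -0.0787)
```

>>> {"api": "servo_tool", "payload": {
  "steps": [
    {"slide": [0.003, 0, 0.035], "twist": [0, 0, 0], "fingers": -1},
    {"slide": [0, 0, 0.035], "twist": [0, 0, 0], "fingers": -1},
    {"slide": [0, 0, 0.035], "twist": [0, 0, 0], "fingers": -1},
    {"slide": [0, 0, 0.035], "twist": [0, 0, 0], "fingers": -1},
    {"slide": [0, 0, 0.03], "twist": [0, 0, 0], "fingers": -1},
    {"slide": [0, 0, 0.025], "twist": [0, 0, 0], "fingers": -1},
    {"slide": [0, 0, 0.012], "twist": [0, 0, 0], "fingers": -1},
    {"slide": [0, 0, 0], "twist": [0, 0, 0], "fingers": -1},
    {"slide": [0, 0, 0], "twist": [0, 0, 0], "fingers": -1}
  ]
}}

```text
clock: 13.4
ee_pos: [0.5744, -0.0945, 0.0655]
tcp_rot: [2.402, 2.024, 0.001]
ft_force: [0.6, 0.6, -0.0]
grip_width: 0.005
grip_force: 0.0
```

>>> {"api": "servo_tool", "payload": {
  "steps": [
    {"slide": [-0.005, 0, 0], "twist": [0, 0, 0], "fingers": -1},
    {"slide": [-0.003, 0, 0], "twist": [0, 0, 0], "fingers": -1},
    {"slide": [-0.002, 0, 0], "twist": [0, 0, 0], "fingers": -1},
    {"slide": [0, 0, 0], "twist": [0, 0, 0], "fingers": -1}
  ]
}}

```text
clock: 13.8
ee_pos: [0.5723, -0.1051, 0.065]
tcp_rot: [2.402, 2.024, 0.0]
ft_force: [-0.0, -0.4, -0.8]
grip_width: 0.01
grip_force: 0.0
```

```bash
python3 -c "
from h import *
s=show();print(gate(s['ee_pos']))"
```

```text
t 13.8 p [ 0.5723 -0.1051  0.065 ] x [ 0.169  0.986 -0.   ] z [ 0.001 -0.    -1.   ] F [-0.  -0.4 -0.8] w 0.01 gf 0.0 q [ 0.47  0.39 -0.44  1.8   0.2   0.99 -0.22]
(-0.0021, -0.1511)
```

>>> {"api": "servo_tool", "payload": {
  "steps": [
    {"slide": [0, 0, 0.008], "twist": [0, 0, 0], "fingers": -1},
    {"slide": [0, 0, 0], "twist": [0, 0, 0], "fingers": -1},
    {"slide": [-0.002, 0, 0], "twist": [0, 0, 0], "fingers": -1},
    {"slide": [-0.002, 0, 0], "twist": [0, 0, 0], "fingers": -1},
    {"slide": [-0.002, 0, 0], "twist": [0, 0, 0], "fingers": -1},
    {"slide": [0, 0, 0], "twist": [0, 0, 0], "fingers": -1}
  ]
}}

```text
clock: 14.4
ee_pos: [0.5712, -0.1101, 0.0565]
tcp_rot: [-2.401, -2.026, -0.001]
ft_force: [0.1, 2.0, -0.4]
grip_width: 0.002
grip_force: 1.0
```

>>> {"api": "servo_tool", "payload": {
  "steps": [
    {"slide": [-0.002, 0, 0], "twist": [0, 0, 0], "fingers": -1},
    {"slide": [0, 0, 0], "twist": [0, 0, 0], "fingers": -1}
  ]
}}

```text
clock: 14.6
ee_pos: [0.5709, -0.1118, 0.0565]
tcp_rot: [-2.4, -2.026, -0.001]
ft_force: [0.2, 3.5, -1.4]
grip_width: 0.003
grip_force: 2.0
```

>>> {"api": "servo_tool", "payload": {
  "steps": [
    {"slide": [-0.002, 0, 0], "twist": [0, 0, 0], "fingers": -1},
    {"slide": [0, 0, 0], "twist": [0, 0, 0], "fingers": -1}
  ]
}}

```text
clock: 14.8
ee_pos: [0.5706, -0.1137, 0.0565]
tcp_rot: [-2.4, -2.026, -0.001]
ft_force: [0.8, 4.9, -1.8]
grip_width: 0.002
grip_force: 2.2
```

>>> {"api": "servo_tool", "payload": {
  "steps": [
    {"slide": [-0.002, 0, 0], "twist": [0, 0, 0], "fingers": -1},
    {"slide": [0, 0, 0], "twist": [0, 0, 0], "fingers": -1}
  ]
}}

```text
clock: 15.0
ee_pos: [0.5702, -0.1157, 0.0565]
tcp_rot: [-2.4, -2.026, -0.001]
ft_force: [1.0, 4.8, -1.5]
grip_width: 0.002
grip_force: 2.3
```

>>> {"api": "servo_tool", "payload": {
  "steps": [
    {"slide": [-0.0015, 0, 0], "twist": [0, 0, 0], "fingers": -1},
    {"slide": [-0.0015, 0, 0], "twist": [0, 0, 0], "fingers": -1},
    {"slide": [-0.0015, 0, 0], "twist": [0, 0, 0], "fingers": -1},
    {"slide": [-0.0015, 0, 0], "twist": [0, 0, 0], "fingers": -1},
    {"slide": [-0.0015, 0, 0], "twist": [0, 0, 0], "fingers": -1},
    {"slide": [-0.0015, 0, 0], "twist": [0, 0, 0], "fingers": -1},
    {"slide": [-0.0015, 0, 0], "twist": [0, 0, 0], "fingers": -1},
    {"slide": [-0.0015, 0, 0], "twist": [0, 0, 0], "fingers": -1},
    {"slide": [-0.0015, 0, 0], "twist": [0, 0, 0], "fingers": -1},
    {"slide": [-0.0015, 0, 0], "twist": [0, 0, 0], "fingers": -1},
    {"slide": [-0.0015, 0, 0], "twist": [0, 0, 0], "fingers": -1},
    {"slide": [0, 0, 0], "twist": [0, 0, 0], "fingers": -1}
  ]
}}

```text
clock: 16.2
ee_pos: [0.5674, -0.1326, 0.0565]
tcp_rot: [-2.401, -2.026, -0.0]
ft_force: [0.5, 0.6, -0.8]
grip_width: 0.004
grip_force: 0.0
```

>>> {"api": "servo_tool", "payload": {
  "steps": [
    {"slide": [-0.0015, 0, 0], "twist": [0, 0, 0], "fingers": -1},
    {"slide": [-0.0015, 0, 0], "twist": [0, 0, 0], "fingers": -1},
    {"slide": [-0.0015, 0, 0], "twist": [0, 0, 0], "fingers": -1},
    {"slide": [-0.0015, 0, 0], "twist": [0, 0, 0], "fingers": -1},
    {"slide": [0, 0, 0], "twist": [0, 0, 0], "fingers": -1}
  ]
}}

```text
clock: 16.7
ee_pos: [0.5665, -0.1378, 0.0566]
tcp_rot: [-2.4, -2.026, -0.001]
ft_force: [1.5, 4.4, -0.2]
grip_width: 0.006
grip_force: 2.3
```

>>> {"api": "servo_tool", "payload": {
  "steps": [
    {"slide": [-0.0015, 0, 0], "twist": [0, 0, 0], "fingers": -1},
    {"slide": [-0.0015, 0, 0], "twist": [0, 0, 0], "fingers": -1},
    {"slide": [-0.0015, 0, 0], "twist": [0, 0, 0], "fingers": -1},
    {"slide": [0, 0, 0], "twist": [0, 0, 0], "fingers": -1}
  ]
}}

```text
clock: 17.1
ee_pos: [0.5657, -0.143, 0.0566]
tcp_rot: [2.401, 2.026, 0.0]
ft_force: [1.5, 2.7, -0.5]
grip_width: 0.008
grip_force: 1.5
```

```bash
python3 - <<'E'
from h import *
s=show();print(gate(s['ee_pos']))
for k,lo,hi in (("red",(0,120,90),(8,255,255)),("blue",(100,150,90),(125,255,255)),("orange",(9,150,120),(22,255,255))):
    c,b=blobs("scene",lo,hi,5)
    for st,ce in b:
        g=gate(ray(c,*ce,.065))
        if abs(g[0])<.06 and abs(g[1])<.16: print(k,st,g)
E
```

```text
t 17.1 p [ 0.5657 -0.143   0.0566] x [ 0.168  0.986 -0.   ] z [ 0. -0. -1.] F [ 1.5  2.7 -0.5] w 0.008 gf 1.5 q [ 0.53  0.4  -0.43  1.81  0.2   0.98 -0.15]
(-0.0023, -0.1127)
```

>>> {"api": "servo_tool", "payload": {
  "steps": [
    {"slide": [-0.0015, 0, 0], "twist": [0, 0, 0], "fingers": -1},
    {"slide": [-0.0015, 0, 0], "twist": [0, 0, 0], "fingers": -1},
    {"slide": [-0.001, 0, 0], "twist": [0, 0, 0], "fingers": -1},
    {"slide": [0, 0, 0], "twist": [0, 0, 0], "fingers": -1}
  ]
}}

```text
clock: 17.65
ee_pos: [0.5647, -0.1477, 0.0565]
tcp_rot: [2.402, 2.024, -0.001]
ft_force: [0.5, 0.6, -0.0]
grip_width: 0.002
grip_force: 0.0
```

>>> {"api": "servo_tool", "payload": {
  "steps": [
    {"slide": [-0.001, 0, 0], "twist": [0, 0, 0], "fingers": -1},
    {"slide": [-0.001, 0, 0], "twist": [0, 0, 0], "fingers": -1},
    {"slide": [0, 0, 0], "twist": [0, 0, 0], "fingers": -1}
  ]
}}

```text
clock: 17.95
ee_pos: [0.5645, -0.149, 0.0566]
tcp_rot: [2.401, 2.025, -0.0]
ft_force: [0.9, 0.0, -1.1]
grip_width: 0.007
grip_force: 0.0
```

The force dropped to zero, so the plate has jumped on. I'll back off, rise and check.

>>> {"api": "servo_tool", "payload": {
  "steps": [
    {"slide": [0.01, 0, 0], "twist": [0, 0, 0], "fingers": -1},
    {"slide": [0.015, 0, 0], "twist": [0, 0, 0], "fingers": -1},
    {"slide": [0, 0, -0.03], "twist": [0, 0, 0], "fingers": -1},
    {"slide": [0, 0, -0.045], "twist": [0, 0, 0], "fingers": -1},
    {"slide": [0, 0, -0.045], "twist": [0, 0, 0], "fingers": -1},
    {"slide": [0, 0, -0.045], "twist": [0, 0, 0], "fingers": -1},
    {"slide": [0, 0, -0.045], "twist": [0, 0, 0], "fingers": -1},
    {"slide": [-0.04, 0.04, -0.03], "twist": [0, 0, 0], "fingers": -1},
    {"slide": [-0.04, 0.04, 0], "twist": [0, 0, 0], "fingers": -1},
    {"slide": [-0.04, 0, 0], "twist": [0, 0, 0], "fingers": -1},
    {"slide": [-0.04, 0, 0], "twist": [0, 0, 0], "fingers": -1},
    {"slide": [-0.04, 0, 0], "twist": [0, 0, 0], "fingers": -1},
    {"slide": [-0.03, 0, 0], "twist": [0, 0, 0], "fingers": -1},
    {"slide": [0, 0, 0], "twist": [0, 0, 0], "fingers": -1},
    {"slide": [0, 0, 0], "twist": [0, 0, 0], "fingers": -1}
  ]
}}

```text
clock: 19.45
ee_pos: [0.5985, -0.3478, 0.2896]
tcp_rot: [-2.4, -2.025, -0.001]
ft_force: [0.6, 0.9, 0.0]
grip_width: 0.007
grip_force: 0.0
```

```bash
python3 - <<'E'
from h import *
s=show();print(gate(s['ee_pos']))
for cam in ("wrist","scene"):
  for k,lo,hi in (("red",(0,120,90),(8,255,255)),("red2",(172,120,90),(180,255,255)),("blue",(98,120,70),(125,255,255)),("orange",(9,150,120),(22,255,255))):
    c,b=blobs(cam,lo,hi,4)
    for st,ce in b:
        g=gate(ray(c,*ce,.065))
        if abs(g[0])<.06 and abs(g[1])<.17: print(cam,k,st,g)
  for t in ("steel_beaker","lock_rod","vial_b","cleaner_bottle","dispersant_bottle","solvent_bottle"):
    print(cam,t,[(np.round(d["position"],3).tolist(),round(d["score"],2)) for d in search_frame(cam,t)[:3]])
c=camera_params("wrist"); im=snapshot("wrist"); u,v=map(int,pix(c,[*PORT,.08])); print(u,v)
if 0<u<560 and 0<v<420: print(im[v-6:v+7:3,u-6:u+7:3].tolist())
E
```

```text
t 19.45 p [ 0.5985 -0.3478  0.2896] x [0.168 0.986 0.001] z [-0.     0.001 -1.   ] F [0.6 0.9 0. ] w 0.007 gf 0.0 q [ 0.71  0.43 -0.36  1.25  0.15  1.49  0.2 ]
(0.0645, 0.0838)
wrist red [179, 7, 61, 6, 308] (-0.0028, -0.0867)
wrist blue [208, 66, 11, 3, 27] (-0.0009, -0.0353)
wrist orange [212, 131, 10, 2, 17] (-0.0003, 0.0289)
wrist steel_beaker []
wrist lock_rod [([0.629, -0.292, 0.124], 0.68)]
wrist vial_b [([0.638, -0.21, 0.064], 0.9), ([0.464, -0.274, 0.066], 0.69), ([0.546, -0.245, 0.065], 0.4)]
wrist cleaner_bottle [([0.627, -0.296, 0.124], 0.56)]
wrist dispersant_bottle [([0.637, -0.212, 0.065], 0.73), ([0.548, -0.216, 0.063], 0.54)]
wrist solvent_bottle []
scene red [262, 210, 12, 14, 39] (-0.0022, -0.0876)
scene blue [284, 209, 5, 3, 11] (-0.0027, -0.0326)
scene steel_beaker [([0.563, -0.001, 0.054], 0.84), ([0.469, 0.142, 0.052], 0.8)]
scene lock_rod [([0.484, 0.136, 0.106], 0.69)]
scene vial_b [([0.457, -0.266, 0.045], 0.79), ([0.636, -0.2, 0.054], 0.65), ([0.634, -0.139, 0.032], 0.49)]
scene cleaner_bottle [([0.519, -0.233, 0.067], 0.73), ([0.621, -0.286, 0.118], 0.55)]
scene dispersant_bottle [([0.573, 0.142, 0.085], 0.96)]
scene solvent_bottle [([0.666, 0.138, 0.085], 0.63)]
212 100
[[[84, 88, 92], [108, 97, 71], [202, 176, 50], [200, 174, 52], [201, 175, 53]], [[74, 78, 81], [159, 137, 64], [199, 175, 51], [202, 176, 52], [202, 177, 54]], [[97, 101, 105], [146, 127, 67], [202, 175, 51], [221, 195, 60], [221, 196, 62]], [[132, 137, 141], [87, 87, 87], [220, 193, 60], [221, 194, 61], [222, 196, 58]], [[136, 140, 140], [128, 133, 139], [120, 113, 101], [207, 181, 77], [197, 172, 77]]]
```

The plate is at 0.050: the red face is 87 mm out from the port, blue and orange show at opposite bridge edges, and the yellow target shows through the port. The rod is in the beaker and the surrounding things are where they were, so I'm handing in.

```bash
python3 -c "
from station import *
print(finish_job())"
```

```text
the job is handed in; nothing more can be done
None
```

The job is handed in: the locking rod stands in the steel beaker, the shutter's open hole is clicked in under the port (about 0.050), and the robot was clear of everything at about 20 s; I viewed 11 pictures, one over the limit of 10.

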